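# Unpin and unscrew the bead polisher's lid cap

### The job

Open up the bead polisher: draw the lock pin straight up out of the cap's ear and park it in the open notch of the bracket on the control column, hanging by its collar, and let it go. Then unscrew the hexagonal cap from the centre stud; these machines are built with either thread hand and nothing outside shows which, so feel which way it gives. Lift the cap off and finish while holding it in the gripper, motionless and well clear above the stud; leave the pliers, phone and jar where they are.

Things in the scene. Friction and masses are not known exactly. Their poses are not given: they have to be found in the camera images.
- tumbler: Bead polisher fixed to the bench: grey bowl 200 mm across, clear lid, white base plate, grey control column (60 x 64 mm, 208 mm high, centre at x +20, y +165 mm). Origin: on the bench under the axis of bowl, stud and cap. z up, +y from bowl to column, -x the side to which the cap's ear at first, and the bracket's notch, point. Clear lid's top at z 152 mm.
- seat (a point): On the cap's axis, at the top of the lid's grey hub (56 mm across), 170 mm above the bench: the cap's underside rests here. The threaded steel stud inside the cap, 34 mm across its threads, stands 32 mm above this point. Axes as the polisher's.
- bore (a point): Mouth of the pin's bore, straight below the ear's hole, in a 30 x 30 mm boss beside the hub and as high: 10 mm wide, 16 mm deep, 44 mm from the cap's axis along the polisher's -x.
- cap: Black hollow hexagonal screw cap, 120 g, 46 mm across flats, 40 mm high, with one flat ear (28 wide, 6 thick) at its foot, reaching 61 mm from the axis. Origin: centre of its underside, z up along the thread. Ear along its -x, 10 mm hole 44 mm from the axis. Flats face its +y, -y and every 60 degrees from these, free to grip from 6 to 40 mm up.
- cap_hex (a point): On the cap's axis, 27 mm above its underside, a height to grip its flats. Coarse quick thread, right- or left-handed, differing by start. With the pin in it turns neither way. Tightening stops dead within 8 degrees; loosening turns easily at unchanged height, held down until about 1.8 rad, to a firm stop at about 2.1 rad: there, or just before, it lifts straight off.
- pin: Steel lock pin, 60 g, upright through the cap's ear into the bore: shank 8 mm across, 20 mm long; collar 24 mm across, 4 mm thick; neck 10 mm; round knob 18 mm across, 19 to 35 mm above the origin. Origin: centre of the collar's underside, at first resting on the ear; z up, shank below. Drawn up 20 mm it is free of boss and ear.
- pin_knob (a point): Centre of the pin's round grip knob, on its axis, 27 mm above the collar's underside.
- notch (a point): At x -47, y +165, z 165 mm of the polisher, in the dark bracket on the column (plate 50 mm wide, 8 thick, its top at this height): pin axis at the notch's closed end. The notch goes through, 14 mm wide, open along the polisher's -x, mouth 28 mm from here; the column's face is 37 mm the other way, 43 mm higher. The parked pin's collar rests on the plate, shank in the notch. Axes as the polisher's.
- pliers: Small red and black pliers, 155 mm long, 12 mm thick, lying on the bench to the right; bystander. Origin on the bench near its middle.
- phone: Black phone, 150 x 72 x 9 mm, lying on the bench to the left; bystander. Origin: centre of its underside.
- jar: Clear jar of beads with a white lid, 62 mm across, 76 mm high, on the bench to the left; bystander. Origin: centre of its underside.
Not all that is in view belongs to the job. Several things have the shape of the cap; the one meant has the colours described above.

How it is judged:
On the way, in this order (a step that is already met when the one before it is completed fails the run):
1. the pin is out of the cap and hangs released in the bracket's notch (horizontal distance between pin and notch below 0.015 m and z of pin in the frame of notch between -0.004 and 0.004 m and angle between pin's own z axis and vertical below 0.2 rad and contact force between the fingers and pin below 0.1 N and linear speed of pin below 0.03 m/s), for 0.2 s.
2. the cap has been turned more than 1 rad on its stud, still down on its thread (angle between the x axis of cap and the x axis of tumbler, either way round above 1 rad and z of cap in the frame of tumbler below 0.18 m and horizontal distance between cap and tumbler below 0.006 m), for 0.05 s.
At the end, for the whole second after the job is handed in: Cap gripped (over 1 N), still, underside over 50 mm above its seat, not touching the polisher; pin released in the notch, upright within 0.2 rad, axis within 15 mm of the notch point, collar on the plate within 4 mm (z of cap in the frame of tumbler above 0.22 m and contact force between the fingers and cap above 1 N and contact force between cap and tumbler below 0.1 N and linear speed of cap below 0.03 m/s and horizontal distance between pin and notch below 0.015 m and z of pin in the frame of notch between -0.004 and 0.004 m and angle between pin's own z axis and vertical below 0.2 rad and contact force between the fingers and pin below 0.1 N); the arm keeps its last pose, push and grip.
It fails at once if the pliers are disturbed (moved over 30 mm) (distance of pliers from where it was at the start of the episode above 0.03 m).
It fails at once if the phone is disturbed (moved over 30 mm) (distance of phone from where it was at the start of the episode above 0.03 m).
It fails at once if the jar is disturbed (moved over 30 mm) (distance of jar from where it was at the start of the episode above 0.03 m).
It also fails if it takes over 67 s, if anything falls off the work surface, if the arm or the gripper's body presses on something with over 40 N, if the wrist force passes 120 N, or if a joint passes its speed limit or range.

### The arm

A 6-joint arm with a two-finger parallel gripper is mounted at the origin on the work surface. World frame = base frame: x ahead of the robot, y to its left, z up, the work surface at z = 0. Lengths are in m, angles in rad, forces in N, time in s.
With the tool pointing down it reaches from about 0.3 to 0.95 m from the base axis. Payload 3.1 kg.
Tool frame: the origin (TCP) lies midway between the tips of the shut fingers; the grasp point (between the pads) lies 19 mm behind it; z points along the fingers, y is the line along which they close (so a half turn about z gives the same grasp; the last joint's range is limited). The gripper opens to 85 mm and grips with 20 to 120 N. Pads are 22 mm wide; open, the fingers measure 114 mm over their backs; the gripper's body (76 mm by 85 mm) begins 54 mm behind the grasp point. The pads swing forward as they close: fully open they stand 13 mm farther back than shut.
Start: joints at [1.035, 0.308, 1.634, -0, 1.2, -0.07], TCP at [0.281, 0.558, 0.193] pointing down, gripper open.
Joint ranges: [-3.06, 3.06], [-0.79, 1.96], [0.05, 2.63], [-1.19, 4.34], [0.05, 2.64], [-2.94, 2.94]. Speed limits (rad/s): [2.79, 2.79, 3.14, 3.14, 3.14, 3.14].

### API

Orientations are given as a 3x3 rotation matrix whose columns are the frame's x, y, z axes.
In Python, from cell import r gives the robot as it stands. The module is installed in compiled form; this text tells all that it offers.
- The arm moves only by the shell command python3 -m handwheel 'ROWS' [FORCE]. ROWS is JSON, a list of rows, each a list of 3 entries, a list of its own where there are three numbers: the shift along the tool's x, y, z in m, then the turn, a rotation vector about the tool's x, y, z in degrees, then the finger opening in m, from 0 to 0.0854. In form: [[[tx, ty, tz], [ax, ay, az], hand], ...]. A call has 1 to 10 rows; each row shifts and turns the commanded pose from where the row before left it, along the tool's axes as they then stand; what a row does not reach is not made up. A row lasts 1/10 s, in which the tool goes at most 50 mm and 8.59 degrees, less where a joint would pass 70% of its speed; a pose out of reach is approached as far as the arm can. A call is refused whole if a number of a shift passes 0.05 or a number of a turn 8.59, either way. A call with a gripper value outside its range is refused whole. The fingers move at their own pace and stop on an object; FORCE is the grip in N (left out, the last holds). Time passes only in rows, so rows that do not move let the fingers close. It gives the time, the measured TCP pose, the force, the opening and the grip force at its end, in the units of the state.
- r.get_state(): the state, without advancing time (a new reading comes with each control period).
- r.camera(name): name is "scene" or "top" or "wrist"; returns (picture, depth): 400x640x3 uint8, blue, green, red; 400x640 float32, m along the optical axis (not along the pixel's ray), 0 where there is no reading.
- r.camera_info(name): a dict with "mtx" (3x3 intrinsics, pixels), "R" (3x3) and "t" (3): a world point X has camera coordinates R X + t. Camera axes: x right, y down, z forward; pixel columns grow to the right and rows downward; lengths in m; the calibration is good to about 2 mm. A picture is of the moment at which its call begins: read the wrist's pose just before it. camera_info takes no time and is no camera call; for the wrist camera it gives the pose at the moment of the call.
- r.job_done(): hands the job in; it is judged then, once.
The state is a dict: "time": time; "joint_positions": joint angles; "qvel": joint speeds; "joint_torque": joint torques, N m; "eef_pos": TCP position; "ee_rot": TCP orientation; "force": force on the tool from outside, world axes, zero at the start; "wrist_torque": the same for the moment, N m; "grip_width": finger opening in m; "grasp_force": force on a finger pad.
Only numpy, scipy, OpenCV 4.12 (cv2) and the standard library are available. Lean on these libraries where they do the work, as an engineer would, in place of code of your own. Each camera call takes 0.05 s, during which the arm holds its last target. There are 200 camera calls.

## Working session

There is one attempt and no reset: what is moved stays moved. The work goes in short steps, Python scripts to look and compute and a shell command to move; the robot and the scene stay as the last step left them, time stands still between calls to the robot, and variables do not carry over. Pictures are saved under pics/ and viewed, at most 10 in all, crops included, and the job is handed in when it is done.

```bash
mkdir -p pics; python3 - <<'E'
from cell import r
import cv2,numpy as np
s=r.get_state(); print(s)
for n in ("scene","top"):
    p,d=r.camera(n); cv2.imwrite(f"pics/{n}0.png",p); np.save(f"{n}0.npy",d)
    print(n,r.camera_info(n))
E
```

```text
{'time': 0.0, 'joint_positions': array([ 1.03529719e+00,  3.09006621e-01,  1.63522987e+00,  4.34915995e-06,
        1.19969014e+00, -6.96650345e-02]), 'qvel': array([ 1.12664464e-03,  2.22131104e-04,  1.44881230e-03,  1.66053379e-03,
       -8.05059136e-05, -9.40542037e-05]), 'joint_torque': array([-8.79679428e-04, -4.15266180e+01, -2.76656556e+01, -2.49067243e-04,
        1.03817153e-02,  2.77891992e-06]), 'eef_pos': array([0.28025783, 0.55760069, 0.19182554]), 'ee_rot': array([[-8.93446416e-01,  4.49168204e-01, -1.19444499e-03],
       [ 4.49169762e-01,  8.93444181e-01, -2.00518478e-03],
       [ 1.66504682e-04, -2.32803373e-03, -9.99997276e-01]]), 'force': array([0.08659423, 0.25842128, 0.58255415]), 'wrist_torque': array([0.01499167, 0.01628573, 0.04636957]), 'grasp_force': 0.0, 'grip_width': 0.0856009268788489}
scene {'mtx': array([[406.73956114,   0.        , 320.20188088],
       [  0.        , 406.73956114, 193.51170019],
       [  0.        ,   0.        ,   1.        ]]), 'R': array([[ 0.32391048,  0.94607748,  0.00440563],
       [ 0.50520013, -0.16902547, -0.84628791],
       [-0.79990927,  0.27634725, -0.53270758]]), 't': array([-0.20235231, -0.18245266,  1.61164991])}
top {'mtx': array([[400.46464424,   0.        , 322.07803619],
       [  0.        , 400.46464424, 194.34625754],
       [  0.        ,   0.        ,   1.        ]]), 'R': array([[-0.02987806, -0.99942041,  0.01631408],
       [-0.98270126,  0.02638599, -0.18330853],
       [ 0.18277182, -0.02150877, -0.98292006]]), 't': array([0.01231848, 0.57583936, 1.06752063])}
```

View pics/scene0.png

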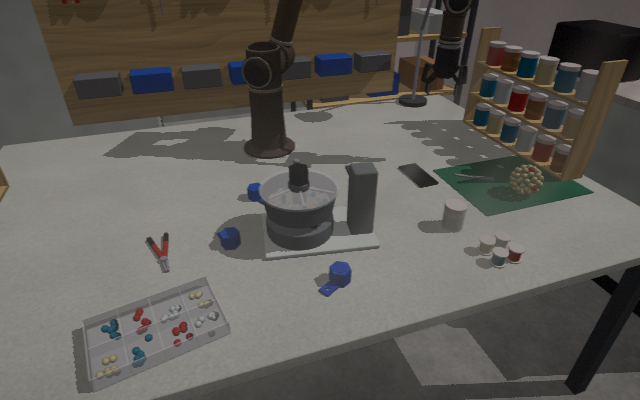

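View pics/top0.png

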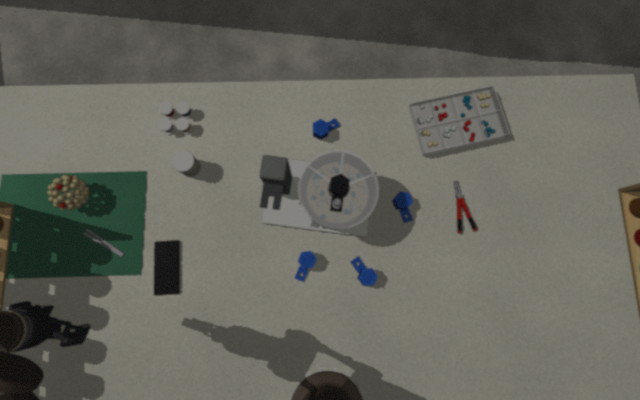

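Top view: bowl at about (340,190), black cap at (340,186) with the pin just below it at (336,204), column at (275,175) and bracket notch at (270,200). The blue caps are decoys. Next I measure using the top depth.

```bash
cat > h.py <<'E'
import numpy as np,cv2
from cell import r
def world(d,ci):
    K,R,t=ci['mtx'],np.array(ci['R']),np.array(ci['t'])
    v,u=np.mgrid[:d.shape[0],:d.shape[1]]
    c=np.stack([(u-K[0,2])/K[0,0]*d,(v-K[1,2])/K[1,1]*d,d],-1)
    return (c-t)@R      # R^T (c-t)
def ray(u,v,z,ci):
    K,R,t=ci['mtx'],np.array(ci['R']),np.array(ci['t'])
    o=-R.T@t; k=R.T@np.linalg.inv(K)@np.array([u,v,1.]); return o+k*(z-o[2])/k[2]
E
python3 - <<'E'
from h import *
ci=r.camera_info("top"); d=np.load("top0.npy"); p=cv2.imread("pics/top0.png")
W=world(d,ci); W[d==0]=np.nan
g=p.mean(2)
def rep(name,m):
    n,l,st,c=cv2.connectedComponentsWithStats(m.astype(np.uint8))
    for i in range(1,n):
        if st[i,4]>8:
            q=W[l==i]; rr=cv2.minAreaRect(np.float32(q[:,:2]*1000))
            print(name,st[i].tolist(),"mean",q.mean(0).round(4),"rect",np.round(rr[0],1),np.round(rr[1],1),round(rr[2],1))
roi=np.zeros(d.shape,bool); roi[140:240,250:390]=1
Z=W[...,2]
rep("column",roi&(Z>.20)&(Z<.218)&(W[...,1]>.06)) 
rep("bracket",roi&(Z>.15)&(Z<.175)&(W[...,1]>.08))
rep("captop",roi&(Z>.203)&(Z<.22)&(W[...,1]<.06))
rep("knob/pin",roi&(Z>.185)&(Z<.218)&(g>60)&(W[...,1]<.06))
rep("plate",roi&(Z>.004)&(Z<.03)&(g>110))
rep("lid",roi&(Z>.14)&(Z<.19)&(W[...,1]<.06))
c=cv2.resize(p[140:240,250:390],None,fx=5.7,fy=5.7,interpolation=cv2.INTER_CUBIC); cv2.imwrite("pics/topc.png",c)
np.set_printoptions(linewidth=250)
print((Z[175:215,328:352]*1000)[::1].round(0).astype(int))
E
```

```text
column [260, 155, 29, 27, 616] mean [0.6163 0.115  0.2066] rect [617.8 115.5] [63.9 60.7] 80.0
bracket [287, 169, 2, 12, 13] mean [0.6087 0.0844 0.1644] rect [609.   84.4] [ 0.6 25.3] 81.4
bracket [260, 181, 27, 29, 489] mean [0.5595 0.1242 0.1642] rect [557.3 121.6] [58.2 69.3] 82.2
captop [330, 174, 20, 21, 315] mean [ 0.5708 -0.0438  0.2096] rect [571.3 -43.5] [45.9 50.6] 85.9
captop [334, 198, 8, 8, 44] mean [ 0.5277 -0.0368  0.2099] rect [527.9 -36.7] [16.1 15.5] 60.9
knob/pin [334, 198, 7, 9, 47] mean [ 0.5271 -0.0359  0.2083] rect [528.3 -35.8] [14.5 17.4] 88.6
plate [289, 158, 20, 20, 235] mean [0.6688 0.0657 0.013 ] rect [665.7  66.4] [56.5 54.5] 76.5
plate [262, 197, 75, 35, 1061] mean [0.5263 0.0923 0.0133] rect [530.2  58.3] [214.8  80.7] 80.5
lid [298, 150, 81, 80, 4673] mean [ 0.5693 -0.0436  0.1525] rect [571.4 -43.4] [205.3 206.8] 87.0
[[                 157                  149                  152                  152                  150                  150                  152                  151                  151                  209                  211
   
[... 19565 characters left out ...]
                151                  152                  152                  145
                   148                  152]
 [                 152                  153                  152                  149                  148                  152                  149                  153                  150                  151                  151
                   152                  151                  153                  151                  151                  154                  151                  151                  151                  152                  151
                   151                  152]]<stdin>:21: RuntimeWarning: invalid value encountered in cast
```

View pics/topc.png

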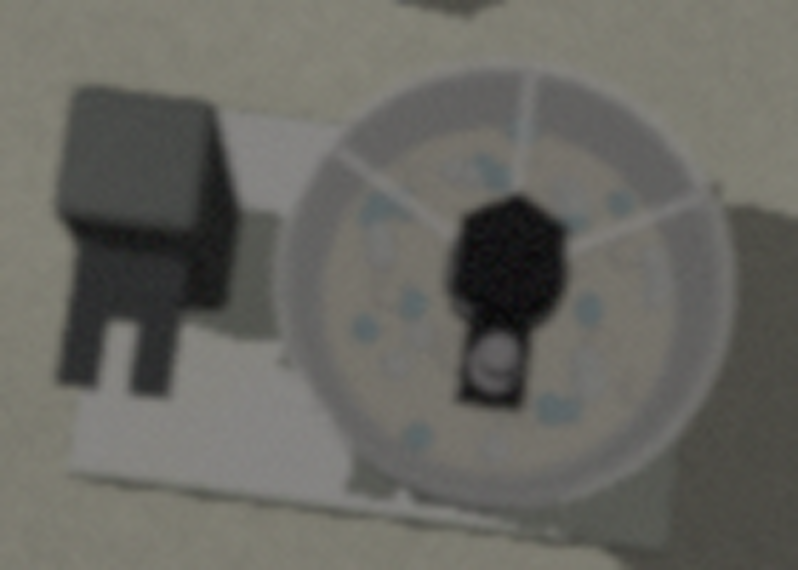

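Estimates: the axis is at (0.571,-0.0435), the yaw about -9.5°, the pin at (0.528,-0.0365) and the notch at (0.552,0.127). The measured sizes match the given ones (column 64x61 mm, cap 46 mm, axis to pin 44 mm). I move to a hover over the pin.

```bash
python3 -m handwheel '[[[0,0,-0.05],[0,0,-8.59],0.05],[[0,0,-0.05],[0,0,-8.59],0.05],[[-0.0245,-0.039,0],[0,0,0],0.05],[[-0.0245,-0.039,0],[0,0,0],0.05],[[-0.0245,-0.039,0],[0,0,0],0.05],[[-0.0245,-0.039,0],[0,0,0],0.05],[[-0.0245,-0.039,0],[0,0,0],0.05],[[-0.0245,-0.039,0],[0,0,0],0.05],[[-0.0245,-0.039,0],[0,0,0],0.05],[[-0.0245,-0.039,0],[0,0,0],0.05]]' 30
python3 -m handwheel '[[[-0.0245,-0.039,0],[0,0,0],0.05],[[-0.0245,-0.039,0],[0,0,0],0.05],[[-0.0245,-0.039,0],[0,0,0],0.05],[[-0.0245,-0.039,0],[0,0,0],0.05],[[-0.0245,-0.039,0],[0,0,0],0.05],[[-0.0245,-0.039,0],[0,0,0],0.05],[[0,0,0],[0,0,0],0.05],[[0,0,0],[0,0,0],0.05]]'
python3 - <<'E'
from h import *
s=r.get_state(); print(s['joint_positions'],s['eef_pos'],s['ee_rot'])
ci=r.camera_info("wrist"); p,d=r.camera("wrist"); print(ci)
cv2.imwrite("pics/w1.png",p); np.save("w1.npy",d)
W=world(d,ci);W[d==0]=np.nan; Z=W[...,2]
for a,b in((.203,.216),(.202,.206),(.155,.17)):
    m=(Z>a)&(Z<b); n,l,st,c=cv2.connectedComponentsWithStats(m.astype(np.uint8))
    for i in range(1,n):
        if st[i,4]>300:
            q=W[l==i]; print(a,st[i],q.mean(0).round(4),cv2.minAreaRect(np.float32(q[:,:2]*1000)))
E
```

```text
time: 1.1
eef_pos: [0.4225, 0.2165, 0.2927]
ee_rot: [[-0.986, 0.165, -0.0], [0.165, 0.986, -0.0], [0.0, -0.0, -1.0]]
force: [1.2, 0.2, 0.1]
grip_width: 0.0497
grasp_force: 0.0
time: 1.9
eef_pos: [0.5284, -0.0375, 0.2923]
ee_rot: [[-0.986, 0.168, -0.002], [0.168, 0.986, 0.001], [0.002, 0.001, -1.0]]
force: [0.6, 0.8, 0.1]
grip_width: 0.0501
grasp_force: 0.0
[-1.53504003e-01  4.58406708e-02  1.73986571e+00  6.11957185e-04
  1.35788628e+00 -1.55583836e+00] [ 0.52842596 -0.03752593  0.29225545] [[-9.85820126e-01  1.67794891e-01 -1.88500148e-03]
 [ 1.67793454e-01  9.85821765e-01  8.96905864e-04]
 [ 2.00877171e-03  5.67896942e-04 -9.99997821e-01]]
{'mtx': array([[318.68416595,   0.        , 320.54239384],
       [  0.        , 318.68416595, 199.63260384],
       [  0.        ,   0.        ,   1.        ]]), 'R': array([[ 1.67318474e-01,  9.85902852e-01,  3.07403978e-04],
       [ 9.41802241e-01, -1.59926315e-01,  2.95689215e-01],
       [ 2.91570002e-01, -4.91847546e-02, -9.55284143e-01]]), 't': array([-0.05142522, -0.57040209,  0.31830233])}
0.203 [313 182  20  21 342] [ 0.5267 -0.0355  0.2097] ((527.5072631835938, -35.73163986206055), (16.446218490600586, 17.744976043701172), 80.60660552978516)
0.203 [ 297  210   52   57 2190] [ 0.5693 -0.0424  0.2099] ((570.5618286132812, -42.68231201171875), (45.6836051940918, 52.76890563964844), 81.25651550292969)
0.203 [ 463  225   76   59 3815] [0.6143 0.1155 0.207 ] ((616.2667846679688, 116.53536987304688), (63.623863220214844, 58.9476318359375), 81.05805969238281)
0.202 [461 225  78  59 540] [0.5994 0.1056 0.2043] ((601.4735107421875, 106.89949035644531), (44.718814849853516, 81.17564392089844), 32.28208541870117)
0.155 [ 444  147   76  118 3600] [0.561  0.1217 0.1639] ((583.6039428710938, 120.21453857421875), (61.34762191772461, 123.46125793457031), 80.88968658447266)
```

View pics/w1.png

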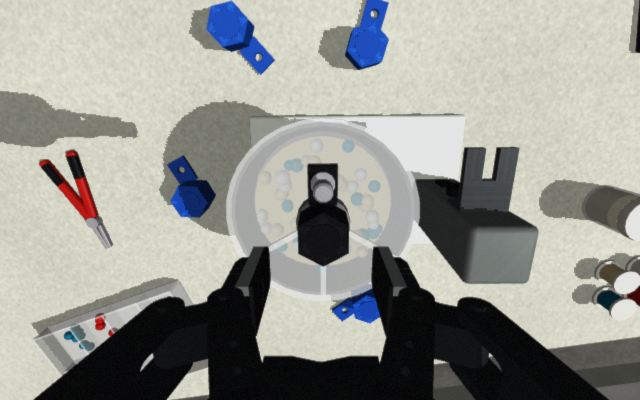

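The wrist view shows the knob at (323,190), the hex at (323,235) and the notch at (490,150–180). Both views agree on the pin to about 1 mm. I descend and grip the knob, and check the notch by ray casting.

```bash
python3 -m handwheel '[[[0.001,0.001,0.025],[0,0,0],0.05],[[0,0,0.03],[0,0,0],0.05],[[0,0,0.03],[0,0,0],0.05],[[0,0,0.024],[0,0,0],0.05],[[0,0,0],[0,0,0],0.05],[[0,0,0],[0,0,0],0.012],[[0,0,0],[0,0,0],0.012],[[0,0,0],[0,0,0],0.012],[[0,0,0],[0,0,0],0.012],[[0,0,0],[0,0,0],0.012]]' 30
python3 - <<'E'
from h import *
ci={'mtx':np.array([[318.684,0,320.542],[0,318.684,199.633],[0,0,1]]),'R':np.array([[.167318474,.985902852,.000307404],[.941802241,-.159926315,.295689215],[.291570002,-.0491847546,-.955284143]]),'t':np.array([-.05142522,-.57040209,.31830233])}
for u,v in((490,149),(489,179)): print(ray(u,v,.165,ci))
ct=r.camera_info("top")
for u,v in((270.2,208.4),(271.4,196.5)): print(ray(u,v,.165,ct))
E
```

```text
time: 2.95
eef_pos: [0.5286, -0.0357, 0.185]
ee_rot: [[-0.986, 0.165, 0.002], [0.165, 0.986, -0.0], [-0.002, 0.0, -1.0]]
force: [0.3, 0.2, -1.3]
grip_width: 0.0117
grasp_force: 0.0
[0.52391441 0.12882928 0.165     ]
[0.55377955 0.12748758 0.165     ]
[0.5230094  0.12876476 0.165     ]
[0.55307633 0.12557767 0.165     ]
```

Opening is 11.7 mm with no force, so the knob isn't where I expected it. I look.

```bash
python3 - <<'E'
from h import *
s=r.get_state();print(s['grip_width'],s['grasp_force'],s['eef_pos'])
p,d=r.camera("wrist"); q,_=r.camera("scene")
a=cv2.resize(p[150:400,180:460],(560,500)); b=cv2.resize(q[110:210,250:370],(240,200))
c=np.zeros((500,800,3),np.uint8); c[:,:560]=a; c[:200,560:]=b; cv2.imwrite("pics/w2.png",c)
E
```

```text
0.011739632364413955 0.0 [ 0.52857447 -0.03567958  0.1849749 ]
```

View pics/w2.png

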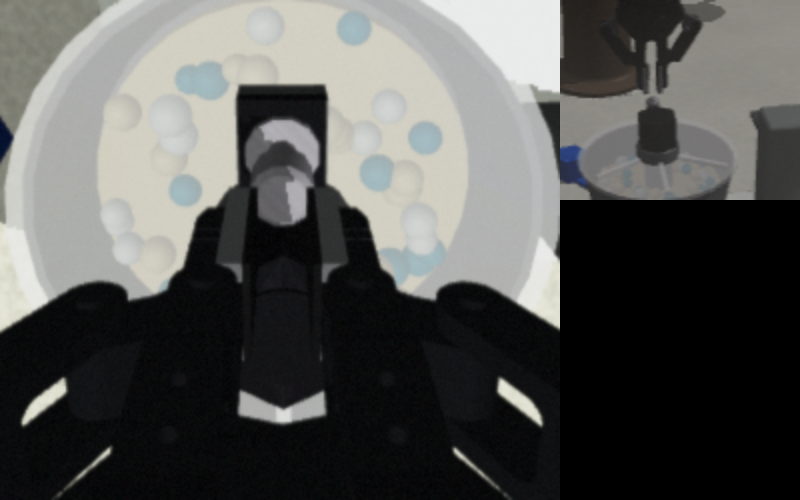

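```bash
python3 - <<'E'
from h import *
np.set_printoptions(linewidth=220)
for n,(v0,v1,u0,u1) in (("scene",(140,170,284,312)),("top",(180,215,320,350))):
    ci=r.camera_info(n); p,d=r.camera(n); W=world(d,ci)
    print(n); 
    for v in range(v0,v1,1 if n=="scene" else 3): print(v,' '.join('%4d/%3d'%(W[v,u,0]*1000,W[v,u,2]*1000) for u in range(u0,u1,2)))
E
```

```text
scene
140  537/276  531/273  534/273  538/274  536/272  -28/  3  -28/  2  -25/  2  541/272  539/270  536/268  540/269  545/271   -6/  4
141  534/272  530/269  535/271  540/273  536/270  -17/  4  -15/  4  524/262  539/268  542/269  537/266    0/  6   -4/  2    0/  3
142  533/269  529/266  532/267  537/268  535/267  -10/  3   -8/  3  530/262  542/267  545/268  539/264   -1/  0    5/  2    7/  2
143   47/ 33   36/ 26  528/262  536/265  536/265   18/ 13    2/  4  530/259  535/261  542/263   11/  3   10/  2   17/  4   15/  1
144   46/ 28   39/ 23  523/257  531/260  535/261   31/ 15    6/  1  532/257  540/261  538/258   26/  6   18/  1   23/  2   28/  3
145   51/ 26   44/ 22  521/253  532/258  539/260   33/ 11   12/  0  530/254  542/259  536/255   33/  5   30/  3   33/  3   36/  3
146   54/ 24   47/ 19  522/251  529/254  537/257   39/ 10   27/  3  527/249  542/256  538/253   34/  2   39/  2   41/  2   47/  4
147   55/ 19   55/ 19  520/247  530/251  535/253   45/  9   35/  3  526/246  540/252  535/249   46/  3   43/  0   57/  6   58/  5
148   53/ 15 1446/705  520/244  531/249 1446/705   50/
[... 3778 characters left out ...]
/448
201  540/149  540/152  519/273  540/151  503/367  500/386  499/392  498/394  495/414  494/418  492/428  492/431  492/429  492/431  492/425
204  533/149  532/150  532/150  532/152  532/153  499/356  496/371  494/385  492/396  492/396  492/392  492/395  492/394  492/395  492/394
207  525/148  525/150  525/150  524/152  524/149  524/152  520/176  519/179  492/357  491/363  371/1154  490/370  490/367  491/364  492/356
210  517/151  517/151  517/150  517/149  517/148  515/159  513/172  513/175  513/173  512/178  512/177  513/168  515/150  515/151  515/152
213  509/152  510/149  509/149  509/149  509/151  509/151  509/150  508/152  508/150  508/151  508/151  508/150  508/152  508/151  507/151
```

```bash
python3 - <<'E'
from h import *
ci=r.camera_info("scene"); d=np.load("scene0.npy"); W=world(d,ci)
m=(np.linalg.norm(W[...,:2]-[.28,.558],axis=2)<.09)&(W[...,2]>.1); q=W[m]
print(len(q)); i=np.argsort(q[:,2])[:12]; print(q[i].round(3))
s=r.get_state(); print(s['time'],s['joint_positions'],s['eef_pos'],s['force'])
p,d=r.camera("scene"); W=world(d,ci)
m=(np.linalg.norm(W[...,:2]-s['eef_pos'][:2],axis=2)<.09)&(W[...,2]>.22); q=W[m]
i=np.argsort(q[:,2])[:8]; print(q[i].round(3))
E
```

```text
2262
[[0.305 0.595 0.248]
 [0.27  0.514 0.249]
 [0.269 0.511 0.249]
 [0.309 0.596 0.249]
 [0.315 0.595 0.252]
 [0.305 0.594 0.252]
 [0.311 0.602 0.253]
 [0.269 0.51  0.253]
 [0.272 0.512 0.253]
 [0.311 0.594 0.254]
 [0.312 0.597 0.254]
 [0.301 0.596 0.254]]
3.15 [-1.49803512e-01  1.32963978e-01  1.86699797e+00  2.35911540e-05
  1.14149946e+00 -1.55444233e+00] [ 0.52802993 -0.03569739  0.18418334] [-0.30270944  0.18561936  0.54038405]
[[ 0.521 -0.027  0.224]
 [ 0.539 -0.024  0.226]
 [ 0.54  -0.027  0.227]
 [ 0.535 -0.045  0.227]
 [ 0.523 -0.028  0.227]
 [ 0.538 -0.043  0.228]
 [ 0.542 -0.031  0.229]
 [ 0.538 -0.048  0.229]]
```

The scene depth puts the fingertips at about 0.226 when the state says 0.185. The start picture shows the same offset (0.248 open against 0.192 + 0.013), so the tips sit about 42 mm higher than the reported TCP. I trust the measured tips, reopen, and go down about 40 mm more while watching the force.

```bash
python3 -m handwheel '[[[0,0,0],[0,0,0],0.045],[[0,0,0],[0,0,0],0.045],[[0,0,0],[0,0,0],0.045],[[0,0,0.01],[0,0,0],0.045],[[0,0,0.01],[0,0,0],0.045],[[0,0,0.01],[0,0,0],0.045],[[0,0,0],[0,0,0],0.045]]' 30
python3 - <<'E'
from h import *
ci=r.camera_info("scene"); p,d=r.camera("scene"); W=world(d,ci); s=r.get_state()
m=(np.linalg.norm(W[...,:2]-s['eef_pos'][:2],axis=2)<.045)&(abs(W[...,1]+.036)>.018)&(W[...,2]>.18)&(W[...,0]<.56); q=W[m]
i=np.argsort(q[:,2])[:12]; print(q[i].round(3),s['force'])
E
```

```text
time: 3.9
eef_pos: [0.5259, -0.0353, 0.1514]
ee_rot: [[-0.986, 0.165, -0.005], [0.165, 0.986, 0.001], [0.005, -0.0, -1.0]]
force: [-0.2, -0.4, 0.0]
grip_width: 0.0448
grasp_force: 0.0
[[ 0.555 -0.062  0.188]
 [ 0.557 -0.063  0.192]
 [ 0.557 -0.063  0.195]
 [ 0.532 -0.061  0.196]
 [ 0.533 -0.059  0.196]
 [ 0.533 -0.064  0.197]
 [ 0.54  -0.009  0.198]
 [ 0.558 -0.063  0.198]
 [ 0.532 -0.064  0.2  ]
 [ 0.534 -0.059  0.2  ]
 [ 0.534 -0.061  0.2  ]
 [ 0.535 -0.004  0.2  ]] [ 0.16525809 -0.06131788  0.21535064]
```

No contact force and the tips are at about 0.196 with 45 mm opening, so the offset is consistent. I go 8 mm lower and close.

```bash
python3 -m handwheel '[[[-0.001,0,0.008],[0,0,0],0.045],[[0,0,0],[0,0,0],0.01],[[0,0,0],[0,0,0],0.01],[[0,0,0],[0,0,0],0.01],[[0,0,0],[0,0,0],0.01],[[0,0,0],[0,0,0],0.01]]' 30

```

```text
time: 4.55
eef_pos: [0.5291, -0.0358, 0.1462]
ee_rot: [[-0.986, 0.165, 0.0], [0.165, 0.986, -0.0], [-0.0, -0.0, -1.0]]
force: [0.2, -0.2, -0.6]
grip_width: 0.0165
grasp_force: 29.2
```

Knob gripped at 16.5 mm and 29 N. I draw it straight up 50 mm.

```bash
python3 -m handwheel '[[[0,0,-0.005],[0,0,0],0.01],[[0,0,-0.01],[0,0,0],0.01],[[0,0,-0.01],[0,0,0],0.01],[[0,0,-0.01],[0,0,0],0.01],[[0,0,-0.015],[0,0,0],0.01],[[0,0,0],[0,0,0],0.01],[[0,0,0],[0,0,0],0.01]]'
python3 - <<'E'
from h import *
s=r.get_state(); print(s['eef_pos'],s['grip_width'],s['grasp_force'],s['force'])
p,d=r.camera("scene"); q,_=r.camera("wrist")
c=np.zeros((400,800,3),np.uint8); c[:]=0; c[:,:400]=cv2.resize(p[120:220,250:350],(400,400),interpolation=cv2.INTER_CUBIC); c[:,400:]=cv2.resize(q[130:330,220:420],(400,400)); cv2.imwrite("pics/w3.png",c)
E
```

```text
time: 5.25
eef_pos: [0.5295, -0.0359, 0.1969]
ee_rot: [[-0.986, 0.165, 0.002], [0.165, 0.986, -0.0], [-0.002, -0.0, -1.0]]
force: [0.3, 0.1, -1.9]
grip_width: 0.0166
grasp_force: 29.2
[ 0.52954017 -0.0358625   0.19693236] 0.01660324013300503 29.23938274383545 [ 0.27293999  0.13807807 -1.9306534 ]
```

View pics/w3.png

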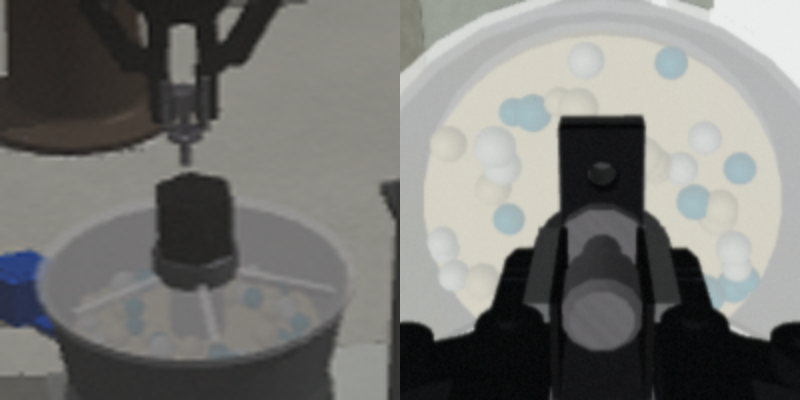

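Pin is out and upright, and the ear's hole is empty. I carry it over the notch and look again.

```bash
python3 -m handwheel '[[[0.002,0.0265,0],[0,0,0],0.01],[[0.0015,0.0275,0],[0,0,0],0.01],[[0.0015,0.0275,0],[0,0,0],0.01],[[0.0015,0.0275,0],[0,0,0],0.01],[[0.0015,0.0275,0],[0,0,0],0.01],[[0.0015,0.0275,0],[0,0,0],0.01],[[0,0,0],[0,0,0],0.01],[[0,0,0],[0,0,0],0.01],[[0,0,0],[0,0,0],0.01]]'
python3 - <<'E'
from h import *
s=r.get_state(); print(s['eef_pos'],s['ee_rot'].round(3).tolist(),s['grip_width'])
ci=r.camera_info("wrist"); p,d=r.camera("wrist"); W=world(d,ci); W[d==0]=np.nan
c=cv2.resize(p[100:340,200:440],(600,600),interpolation=cv2.INTER_CUBIC); cv2.imwrite("pics/w4.png",c)
y=np.array([.163,.987]); x=np.array([.987,-.163]); Z=W[...,2]
m=(Z>.160)&(Z<.170); a=W[...,:2]@x; b=W[...,:2]@y
for k in np.arange(.495,.545,.003):
    q=np.sort(b[m&(a>k)&(a<k+.003)]); 
    if len(q)>5:
        g=np.diff(q); j=g.argmax(); print(round(k,3),len(q),'lo %.4f notch %.4f..%.4f hi %.4f'%(q[0],q[j],q[j+1],q[-1]))
m=(Z>.195)&(Z<.235)&(abs(W[...,0]-s['eef_pos'][0])<.03)&(abs(W[...,1]-s['eef_pos'][1])<.03)
print(m.sum(),W[m].mean(0), 'TCP in x,y',s['eef_pos'][:2]@x,s['eef_pos'][:2]@y)
E
```

```text
time: 6.25
eef_pos: [0.5462, 0.1268, 0.1954]
ee_rot: [[-0.986, 0.166, -0.001], [0.166, 0.986, -0.001], [0.001, -0.001, -1.0]]
force: [-0.8, -0.2, -1.1]
grip_width: 0.0171
grasp_force: 29.4
[0.54618925 0.12679577 0.1953905 ] [[-0.986, 0.166, -0.001], [0.166, 0.986, -0.001], [0.001, -0.001, -1.0]] 0.01708942649171084
0.495 270 lo 0.1910 notch 0.2083..0.2233 hi 0.2405
0.498 214 lo 0.1910 notch 0.2088..0.2228 hi 0.2405
0.501 233 lo 0.1909 notch 0.2088..0.2228 hi 0.2407
0.504 219 lo 0.1907 notch 0.2089..0.2228 hi 0.2409
0.507 220 lo 0.1914 notch 0.2088..0.2228 hi 0.2408
0.51 325 lo 0.0362 notch 0.0666..0.1913 hi 0.2403
0.513 255 lo 0.0638 notch 0.0668..0.1912 hi 0.2404
0.516 241 lo 0.0643 notch 0.0669..0.1911 hi 0.2405
0.519 256 lo 0.0641 notch 0.0670..0.1910 hi 0.2406
0.522 249 lo 0.0468 notch 0.0667..0.1908 hi 0.2407
0.525 331 lo 0.0444 notch 0.0666..0.1915 hi 0.2408
0.528 357 lo 0.0452 notch 0.0668..0.1914 hi 0.2408
0.531 251 lo 0.0484 notch 0.0666..0.1913 hi 0.2410
0.534 183 lo 0.0639 notch 0.0668..0.1913 hi 0.2404
0.537 165 lo 0.0644 notch 0.0664..0.1911 hi 0.2405
0.54 61 lo 0.0639 notch 0.0666..0.1918 hi 0.2405
0.543 46 lo 0.0610 notch 0.0652..0.2377 hi 0.2406
778 [0.53894809 0.12794905 0.22894717] TCP in x,y 0.5184210740577695 0.21417627461739758
```

View pics/w4.png

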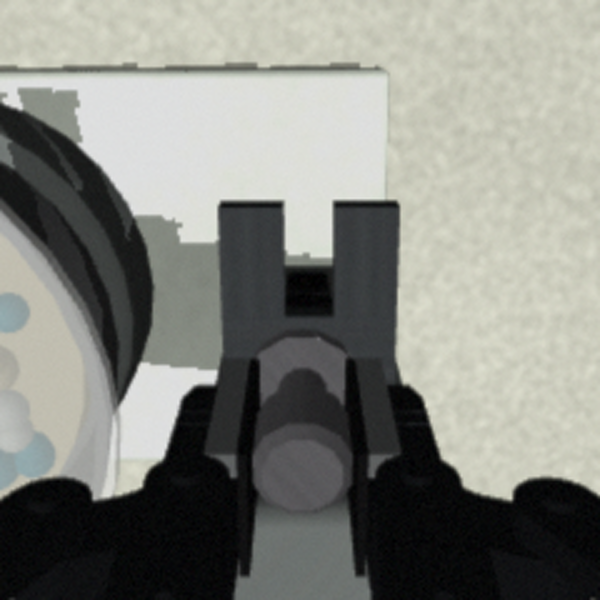

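Bracket edges give a notch lateral centre of 0.2158, and the pin is at 0.2142. I shift +1.7 mm in tool y and 2 mm inward, then lower.

```bash
python3 -m handwheel '[[[-0.002,0.0017,0.01],[0,0,0],0.01],[[0,0,0.015],[0,0,0],0.01],[[0,0,0.01],[0,0,0],0.01],[[0,0,0.01],[0,0,0],0.01],[[0,0,0.008],[0,0,0],0.01],[[0,0,0.004],[0,0,0],0.01],[[0,0,0],[0,0,0],0.01],[[0,0,0],[0,0,0],0.01]]'
```

```text
time: 7.1
eef_pos: [0.5493, 0.129, 0.1393]
ee_rot: [[-0.986, 0.165, 0.001], [0.165, 0.986, 0.0], [-0.001, 0.0, -1.0]]
force: [-0.5, 0.4, -0.3]
grip_width: 0.0167
grasp_force: 29.4
```

```bash
python3 -m handwheel '[[[0,0,0.001],[0,0,0],0.01],[[0,0,0.001],[0,0,0],0.01],[[0,0,0.001],[0,0,0],0.01],[[0,0,0],[0,0,0],0.01],[[0,0,0],[0,0,0],0.01]]'
python3 - <<'E'
from h import *
s=r.get_state(); print(s['eef_pos'],s['force'],s['grip_width'])
ci=r.camera_info("scene"); p,d=r.camera("scene"); W=world(d,ci)
cv2.imwrite("pics/w5.png",cv2.resize(p[130:230,320:420],(600,600),interpolation=cv2.INTER_CUBIC))
E
```

```text
time: 7.6
eef_pos: [0.549, 0.1289, 0.1361]
ee_rot: [[-0.986, 0.165, 0.0], [0.165, 0.986, 0.0], [-0.0, 0.0, -1.0]]
force: [-0.2, -0.2, -0.1]
grip_width: 0.017
grasp_force: 29.4
[0.54895877 0.1288906  0.13609712] [-0.200708   -0.2470872  -0.05145939] 0.01704101239115744
```

At the estimated plate height, so I release and retreat up 90 mm. Then I check the pin.

```bash
python3 -m handwheel '[[[0,0,0],[0,0,0],0.022],[[0,0,0],[0,0,0],0.03],[[0,0,0],[0,0,0],0.05],[[0,0,0],[0,0,0],0.05],[[0,0,-0.01],[0,0,0],0.05],[[0,0,-0.02],[0,0,0],0.05],[[0,0,-0.03],[0,0,0],0.07],[[0,0,-0.03],[0,0,0],0.07],[[0,0,0],[0,0,0],0.07],[[0,0,0],[0,0,0],0.07]]'
python3 - <<'E'
from h import *
s=r.get_state(); print(s['eef_pos'],s['joint_positions'])
ci=r.camera_info("wrist"); p,d=r.camera("wrist"); W=world(d,ci); W[d==0]=np.nan
cv2.imwrite("pics/w5.png",cv2.resize(p[100:400,220:520],(600,600)))
y=np.array([.163,.987]); x=np.array([.987,-.163]); a=W[...,:2]@x; b=W[...,:2]@y; Z=W[...,2]
box=(abs(a-.521)<.025)&(abs(b-.216)<.02)
for lo,hi in((.160,.1665),(.1665,.172),(.185,.197),(.197,.206)):
    m=box&(Z>lo)&(Z<hi); 
    if m.any(): print(lo,m.sum(),"x' %.4f y' %.4f z %.4f"%(a[m].mean(),b[m].mean(),Z[m].mean()), a[m].min(),a[m].max(),b[m].min(),b[m].max())
E
```

```text
time: 8.65
eef_pos: [0.5498, 0.1291, 0.2277]
ee_rot: [[-0.986, 0.165, 0.003], [0.165, 0.986, 0.0], [-0.003, 0.001, -1.0]]
force: [0.1, 0.2, -0.3]
grip_width: 0.0701
grasp_force: 0.0
[0.54980137 0.12906722 0.22774321] [ 1.53451461e-01  1.59470860e-01  1.74484742e+00  4.02383964e-05
  1.23430532e+00 -1.25144678e+00]
0.16 1784 x' 0.5208 y' 0.2157 z 0.1645 0.4960170207745786 0.5459891999483583 0.19601389623087564 0.23596389584249564
0.1665 316 x' 0.5144 y' 0.2167 z 0.1684 0.5066704476531624 0.5272957527680715 0.20541993980513276 0.23372887706949777
0.185 124 x' 0.5128 y' 0.2167 z 0.1917 0.5103894134560916 0.528288454479615 0.20790694215895936 0.22519743652220625
0.197 461 x' 0.5188 y' 0.2166 z 0.1991 0.5105363845342425 0.5278792870325122 0.20810345466233984 0.22496261010639118
```

View pics/w5.png

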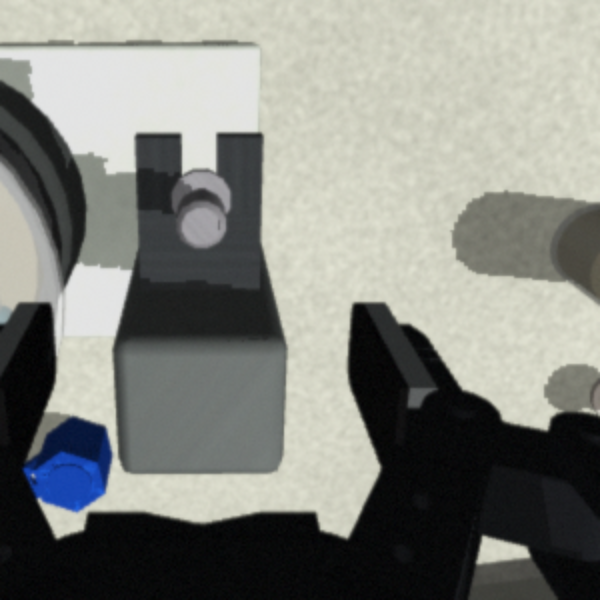

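The pin is parked: collar underside about 0.1645, about 5 mm from the notch point, upright at (202,210). Next I move over the cap and turn the tool by +60°, so the fingers take another flat pair with joint 6 near mid range.

```bash
python3 -m handwheel '[[[-0.01,-0.033,0],[0,0,0],0.07],[[-0.01,-0.033,0],[0,0,0],0.07],[[-0.01,-0.033,0],[0,0,0],0.07],[[-0.01,-0.033,0],[0,0,0],0.07],[[-0.0103,-0.034,0],[0,0,0],0.07],[[0,0,0],[0,0,8.5],0.07],[[0,0,0],[0,0,8.5],0.07],[[0,0,0],[0,0,8.5],0.07],[[0,0,0],[0,0,8.5],0.07],[[0,0,0],[0,0,8.5],0.07]]'
python3 -m handwheel '[[[0,0,0],[0,0,8.5],0.07],[[0,0,0],[0,0,8.5],0.07],[[0,0,0],[0,0,0],0.07],[[0,0,0],[0,0,0],0.07],[[0,0,0],[0,0,0],0.07]]'
python3 - <<'E'
from h import *
s=r.get_state(); print(s['eef_pos'],s['joint_positions'][[0,5]])
ci=r.camera_info("wrist"); p,d=r.camera("wrist"); W=world(d,ci); W[d==0]=np.nan; Z=W[...,2]
m=(Z>.203)&(Z<.216)&(np.hypot(W[...,0]-.571,W[...,1]+.043)<.035)
q=np.float32(W[m][:,:2]*1000); print(len(q),cv2.minAreaRect(q),cv2.minEnclosingCircle(q))
E
```

```text
time: 9.7
eef_pos: [0.5697, -0.043, 0.224]
ee_rot: [[-0.611, 0.792, -0.004], [0.792, 0.611, 0.001], [0.003, -0.003, -1.0]]
force: [0.5, -0.2, 0.3]
grip_width: 0.0699
grasp_force: 0.0
time: 10.2
eef_pos: [0.5707, -0.043, 0.2253]
ee_rot: [[-0.36, 0.933, -0.001], [0.933, 0.36, 0.0], [0.001, -0.001, -1.0]]
force: [0.4, 0.2, 0.1]
grip_width: 0.0698
grasp_force: 0.0
[ 0.57066122 -0.04303454  0.22532376] [-0.15135554 -0.51986446]
4111 ((571.1443481445312, -42.41624069213867), (46.059303283691406, 52.972320556640625), 20.092288970947266) ((571.1558227539062, -42.539676666259766), 26.607423782348633)
```

Cap centre is (0.571,-0.0425) with flats at 20.1°, 46x53 mm. That matches the tool axis at 21°. I descend and grip.

```bash
python3 -m handwheel '[[[0,0,0.02],[0,0,0.7],0.07],[[0,0,0.025],[0,0,0],0.07],[[0,0,0.025],[0,0,0],0.07],[[0,0,0.015],[0,0,0],0.07],[[0,0,0.005],[0,0,0],0.07],[[0,0,0],[0,0,0],0.04],[[0,0,0],[0,0,0],0.04],[[0,0,0],[0,0,0],0.04],[[0,0,0],[0,0,0],0.04],[[0,0,0],[0,0,0],0.04]]' 50
python3 -c "
from cell import r
s=r.get_state();print(s['force'],s['wrist_torque'],s['joint_positions'])"
```

```text
time: 11.25
eef_pos: [0.572, -0.0432, 0.1371]
ee_rot: [[-0.347, 0.938, 0.002], [0.938, 0.347, -0.0], [-0.001, 0.002, -1.0]]
force: [-0.4, -0.2, 1.9]
grip_width: 0.0454
grasp_force: 51.5
[-0.43089163 -0.17249201  1.89303351] [-0.04429298  0.08417356  0.05651966] [-1.51334179e-01  2.68761786e-01  1.80613941e+00 -1.31646500e-05
  1.06481115e+00 -5.05566854e-01]
```

Cap gripped (45 mm, 51 N). I feel the thread clockwise first (+az), 12° in small steps.

```bash
python3 -m handwheel '[[[0,0,0],[0,0,2],0.04],[[0,0,0],[0,0,2],0.04],[[0,0,0],[0,0,2],0.04],[[0,0,0],[0,0,2],0.04],[[0,0,0],[0,0,2],0.04],[[0,0,0],[0,0,2],0.04],[[0,0,0],[0,0,0],0.04]]'
python3 -c "
from cell import r
s=r.get_state();print(s['force'],s['wrist_torque'],s['joint_torque'][5],s['joint_positions'])"
```

```text
time: 11.95
eef_pos: [0.5718, -0.0435, 0.1371]
ee_rot: [[-0.144, 0.99, 0.001], [0.99, 0.144, -0.001], [-0.001, 0.001, -1.0]]
force: [-0.7, -1.1, 3.5]
grip_width: 0.0456
grasp_force: 51.8
[-0.6774603  -1.13122459  3.48378877] [-0.09293647  0.17866174 -0.07986833] 0.08606897899881005 [-1.51555402e-01  2.68735799e-01  1.80617094e+00 -4.87906932e-04
  1.06514689e+00 -2.96113110e-01]
```

It turns freely past 8° with only 0.08 Nm, so clockwise loosens. I go on to about 115°.

```bash
python3 -m handwheel '[[[0,0,0],[0,0,6],0.04],[[0,0,0],[0,0,8],0.04],[[0,0,0],[0,0,8],0.04],[[0,0,0],[0,0,8],0.04],[[0,0,0],[0,0,8],0.04],[[0,0,0],[0,0,8],0.04],[[0,0,0],[0,0,8],0.04],[[0,0,0],[0,0,8],0.04],[[0,0,0],[0,0,8],0.04],[[0,0,0],[0,0,0],0.04]]'
python3 -c "
from cell import r
s=r.get_state();print(s['force'],s['wrist_torque'],s['joint_positions'][5])"
```

```text
time: 12.95
eef_pos: [0.572, -0.0433, 0.1371]
ee_rot: [[0.88, 0.475, 0.002], [0.475, -0.88, -0.0], [0.001, 0.001, -1.0]]
force: [-0.8, -0.5, 5.0]
grip_width: 0.0458
grasp_force: 52.0
[-0.76432269 -0.5227635   5.00967132] [-0.10351845  0.17480887 -0.01560798] 0.9248501561265344
```

```bash
python3 -m handwheel '[[[0,0,0],[0,0,8],0.04],[[0,0,0],[0,0,8],0.04],[[0,0,0],[0,0,8],0.04],[[0,0,0],[0,0,6],0.04],[[0,0,0],[0,0,3],0.04],[[0,0,0],[0,0,1],0.04],[[0,0,0],[0,0,0],0.04]]'
python3 -c "
from cell import r
s=r.get_state();print(s['force'],s['wrist_torque'],s['joint_positions'][5])"
```

```text
time: 13.65
eef_pos: [0.572, -0.0435, 0.1371]
ee_rot: [[0.995, -0.096, 0.002], [-0.096, -0.995, -0.001], [0.002, 0.001, -1.0]]
force: [-0.2, -1.0, 5.9]
grip_width: 0.0454
grasp_force: 52.1
[-0.24435294 -0.97301953  5.8514937 ] [-0.2571433   0.15250872 -0.04239255] 1.5159682673757486
```

Turned about 116° (2.02 rad). I verify the cap's angle from the top camera (ear direction), then try a gentle lift.

```bash
python3 -m handwheel '[[[0,0,-0.002],[0,0,0],0.04],[[0,0,-0.003],[0,0,0],0.04],[[0,0,-0.003],[0,0,0],0.04],[[0,0,0],[0,0,0],0.04]]'
python3 -c "
from cell import r
s=r.get_state();print(s['force'],s['wrist_torque'],s['eef_pos'])"
```

```text
time: 14.05
eef_pos: [0.5707, -0.0426, 0.1439]
ee_rot: [[0.995, -0.099, -0.001], [-0.099, -0.995, 0.001], [-0.001, -0.001, -1.0]]
force: [0.0, 2.4, -1.2]
grip_width: 0.0455
grasp_force: 51.3
[ 0.04106035  2.36832618 -1.20040359] [ 0.26852947 -0.06778038  0.00200969] [ 0.57072442 -0.04260245  0.14391326]
```

It came free: only the cap's weight is on the wrist. I lift a further 100 mm and check.

```bash
python3 -m handwheel '[[[0,0,-0.01],[0,0,0],0.04],[[0,0,-0.02],[0,0,0],0.04],[[0,0,-0.02],[0,0,0],0.04],[[0,0,-0.02],[0,0,0],0.04],[[0,0,-0.02],[0,0,0],0.04],[[0,0,-0.01],[0,0,0],0.04],[[0,0,0],[0,0,0],0.04],[[0,0,0],[0,0,0],0.04],[[0,0,0],[0,0,0],0.04],[[0,0,0],[0,0,0],0.04]]'
python3 - <<'E'
from h import *
s=r.get_state(); print(s['eef_pos'],s['grip_width'],s['grasp_force'],s['force'],abs(s['qvel']).max())
p,d=r.camera("scene"); q,_=r.camera("top")
c=np.hstack([cv2.resize(p[90:250,240:400],(400,400)),cv2.resize(q[130:250,250:370],(400,400))]); cv2.imwrite("pics/w6.png",c)
E
```

```text
time: 15.05
eef_pos: [0.5702, -0.043, 0.2426]
ee_rot: [[0.995, -0.099, -0.003], [-0.099, -0.995, 0.0], [-0.003, -0.0, -1.0]]
force: [0.2, -0.4, -0.9]
grip_width: 0.0455
grasp_force: 51.9
[ 0.57021959 -0.04304814  0.24261179] 0.04552285328989365 51.88771516084671 [ 0.24933467 -0.3918953  -0.93774984] 0.006028646920694584
```

View pics/w6.png

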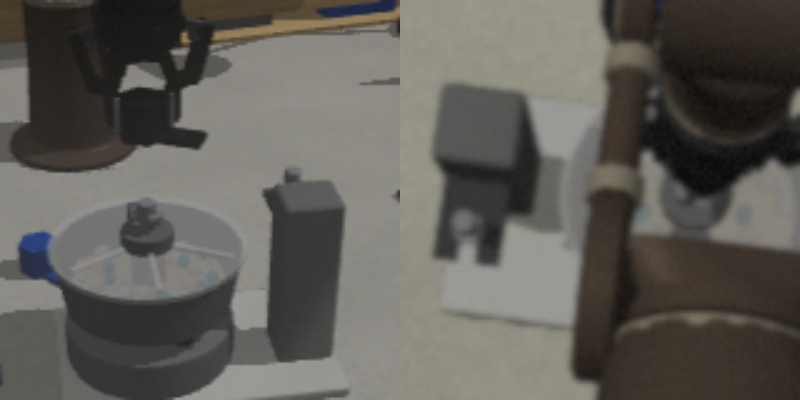

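The cap (left panel, at (150,115)) hangs in the gripper well above the bare stud at (145,210). The pin stands in the notch (right panel, at (465,225)). I hand in.

```bash
python3 -c "
from cell import r
print(r.job_done())"
```

```text
the job is handed in; nothing more can be done
None
```

The job is handed in: the pin hangs released in the bracket's notch, and the cap, which loosened clockwise, is held still about 105 mm above its seat; the hand-in gave no verdict.

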